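Park the index plunger and bring the dish stage to its loading stop

ROBOT

A 7-joint arm with a two-finger parallel gripper is mounted at the origin on a cart in front of the work surface, level with it; the furniture and walls round the work are solid. World frame = base frame: x ahead of the robot, y to its left, z up, the work surface at z = 0. Lengths are in mm, angles in rad, forces in N, time in s.
With the tool pointing down it reaches from about 400 to 900 mm from the base axis. Payload 5.6 kg.
Tool frame: the origin (TCP) lies midway between the tips of the shut fingers; the grasp point (between the pads) lies 19 mm behind it; z points along the fingers, y is the line along which they close (so a half turn about z gives the same grasp; the last joint's range is limited). The gripper opens to 92 mm and grips with 3 to 60 N. Pads are 20 mm wide; open, the fingers measure 128 mm over their backs; the gripper's body (75 mm by 189 mm) begins 69 mm behind the grasp point.
Start: joints at [-1.205, 0.468, -0.012, 1.603, 0.006, 1.071, -0.056], TCP at [258.421, 596.429, 214.592] pointing down, gripper open.
Joint ranges: [-2.53, 2.53], [-0.31, 2.02], [-1.57, 1.55], [0.28, 2.44], [-1.29, 4.43], [0.15, 1.84], [-2.92, 2.92]. Speed limits (rad/s): [2.57, 2.57, 3.14, 3.14, 3.14, 3.14, 3.14].

INTERFACE

Orientations are given as a rotation vector (axis times angle).
In Python, from bench import manip, cams, workorder gives the robot as it stands. The module is installed in compiled form; this text tells all that it offers.
- The arm moves only by the shell command python3 -m pendant 'ROWS' [FORCE]. ROWS is JSON, a list that holds one entry, the list of rows, each a list of 7 numbers: the gripper's target within -1 to 1 (shut at 1, half-way at 0, fully open at -1), then the shift along the tool's x, y, z in units of 40 mm (1.0 is 40 mm), then the turn, a rotation vector about the tool's x, y, z in rad. A call has 1 to 8 rows; each row shifts and turns the commanded pose from where the row before left it, along the tool's axes as they then stand; what a row does not reach is not made up. A row lasts 1/12 s, in which the tool goes at most 41.7 mm and 7.16 degrees, less where a joint would pass 70% of its speed; a pose out of reach is approached as far as the arm can. A call is refused whole if a number of a shift passes 1 or a number of a turn 0.125, either way. A call with a gripper value outside its range is refused whole. The fingers move at their own pace and stop on an object; FORCE is the grip in N (left out, the last holds). Time passes only in rows, so rows that do not move let the fingers close. It gives the time, the measured TCP pose, the force and the opening at its end, in the units of the state.
- manip.observe(): the state, without advancing time (a new reading comes with each control period).
- cams.get_image(name): name is "scene" or "top"; returns the picture (420x560x3 uint8, red, green, blue); there is no depth.
- cams.camera_params(name): a dict with "camera_matrix" (3x3 intrinsics, pixels), "origin" and "orientation" of the camera in the world. Camera axes: x right, y up, looking along -z (the intrinsics and any distortion apply to the point x, -y, -z); pixel columns grow to the right and rows downward; lengths in mm; the calibration is good to about 2 mm. A picture is of the moment at which its call begins. camera_params takes no time and is no camera call.
- workorder.job_done(): hands the job in, once; it reports no verdict.
The state is a dict: "time": time; "joint_positions": joint angles; "dq": joint speeds; "joint_efforts": joint torques, N m; "ee_pos": TCP position; "tcp_rot": TCP orientation; "ft_force": force on the tool from outside, world axes, zero at the start; "torque": the same for the moment, N m; "finger_gap": opening from 0.0 (shut) to 1.0 (fully open).
Only numpy, scipy, OpenCV 4.12 (cv2) and the standard library are available. Lean on these libraries where they do the work, as an engineer would, in place of code of your own. Each camera call takes 0.05 s, during which the arm holds its last target. There are 200 camera calls.

TASK

The dish stage on the slide is pinned in its scanning position and has to come out to the loading stop. Pull the black wing knob of the index plunger straight up until you feel its end stop, without forcing it, turn it to one of its two rest notches and let go, so that the pin stays up by itself; then slide the stage gently along by its handle until it touches the rubber bumper of the red stop. Leave the stage there with the plunger still parked and the dish sitting in its nest, and do not disturb the other things on the bench.

Things in the scene. Friction and masses are not known exactly. Their poses are not given: they have to be found in the camera images.
- knob_grip (a point): Fixed point on the plunger's vertical axis, 30 mm above the sleeve's rim, at which to pinch the black wing knob while it is engaged: an upright bar 12 mm thick (x), 40 mm long (y, along the yellow line on top), 26 mm tall. Its middle then is 2 mm below this point on average, up to 5 mm more or less with the fit. Axes as stage_handle: they do not turn with the knob.
- index_plunger: The index plunger: steel pin with wing knob and cross pin. Origin on its axis at the bench (fixed). The knob lifts and turns about z. Spring: 5 N down, 0.12 N more per mm. The pin stands on a depth screw, so the pull differs each time: the knob is free to turn after 5.5 to 15.5 mm and meets a hard end stop 1.8 mm later. No reading gives the lift: feel for the stop, then ease back 1 mm.
- snap_ring: Thin snap ring in the lower end of the sleeve, on the plunger's axis, that ends the pull (the hard end stop); origin on that axis at the bench. It takes at most 12 N on top of the spring.
- knob (a joint): Turn of the knob in rad, 0 = engaged, cross pin in line with the sleeve's deep slot; positive anticlockwise from above, limited to +-1.5. Two V-shaped rest notches 2 mm deep in the rim at +1.047 and -1.047 (60 degrees either way); either will do. Let down within about 0.2 rad of a notch, the spring draws the cross pin into it.
- sleeve: Fixed steel sleeve of the plunger, 26 mm in diameter, with a hexagon nut, in a grey bracket. Origin on the plunger's axis at the bench; its castellated rim is 82 mm above. The cross pin must not be forced against it with more than 25 N (about 0.25 N m of twist while it is still in the deep slot, or pressing down hard in a notch).
- stage_handle (a point): Centre of the grip of the stage's black upright handle: a round grip 16 mm in diameter, from 17 mm below this point to 13 mm above it, on a slim stem; the stage's plate is 50 mm below it. Axes are those of the slide: y is the direction in which the stage slides to the stop, z is up.
- stage: The sliding stage: plate 140 x 140 mm with a steel index bar along the far edge, top 30 mm above the bench. Origin at the bench surface, 20 mm nearer the robot than the plate's middle; axes as stage_handle. It travels up to 110 mm in +y from the pinned scanning position, with about 2.5 N of friction, so it stays where it is left. The engaged pin locks it with 1 mm of play.
- stage_pad (a point): Centre of the outer face of the small steel strike pad on the stage's leading edge, 25 mm above the bench; axes as stage_handle.
- stop: Fixed stop: red block with a rubber bumper, clamped on the slide's base. Origin on the base's top, under the bumper's face.
- stop_face (a point): Centre of the rubber bumper's face, which meets the strike pad, 25 mm above the bench; 50 to 80 mm beyond the pad at the start, different each time. Axes as stage_handle: pad and bumper touch when stage_pad is at 0 along this point's y. The contact is stiff: stop when some 5 N more are felt; 15 N is too much.
- nest_center (a point): Centre of the dish nest, 8 mm above the stage's plate: a black ring 71 mm outside, 63 mm inside, 5 mm high.
- dish: Clear petri dish, 60 mm in diameter, 16 mm high, loose in the nest on the stage; origin at the centre of its underside. Not to be touched.
- timer: White digital timer lying on its back, 56 x 64 x 19 mm; bystander.
- tape: Roll of paper tape lying flat, 62 mm in diameter, 19 mm high; bystander, in front of the tall microscope that stands on the right (0.55 m and more ahead of the robot, 0.25 m and more to its right): come to the slide from the front, clear of it.
- marker: Blue marker pen lying on the bench, 132 mm long; bystander.
- vial: Glass vial with white cap, 25 mm in diameter, 52 mm high; bystander.

How it is judged:
By the outcome, as a careful person would: the job done as asked, in the order asked, and still so for the second after the job is handed in, with the robot touching nothing.
It also fails if it takes over 67 s, if anything falls off the work surface, if the arm or the gripper's body presses on something with over 40 N, if the wrist force passes 120 N, or if a joint passes its speed limit or range.

## Working session

There is one attempt and no reset: what is moved stays moved. The work goes in short steps, Python scripts to look and compute and a shell command to move; the robot and the scene stay as the last step left them, time stands still between calls to the robot, and variables do not carry over. Pictures are saved under pics/ and viewed, on a budget of 10 in all, crops included, one or two more only if the job needs it, and the job is handed in when it is done.

```bash
mkdir -p pics
python3 - <<'E'
from bench import manip,cams
import cv2
for n in("scene","top"):
    im=cams.get_image(n); cv2.imwrite(f"pics/{n}0.png",cv2.cvtColor(cv2.resize(im,(800,600),interpolation=cv2.INTER_CUBIC),cv2.COLOR_RGB2BGR))
    print(n,cams.camera_params(n))
print(manip.observe())
E
```

```text
scene {'camera_matrix': array([[536.58616849,   0.        , 280.69739625],
       [  0.        , 536.58616849, 205.82183077],
       [  0.        ,   0.        ,   1.        ]]), 'origin': array([-394.18049794, -456.24323121, 1134.05882351]), 'orientation': array([ 0.70573918, -0.43794335, -1.00970974])}
top {'camera_matrix': array([[408.27492022,   0.        , 279.26052432],
       [  0.        , 408.27492022, 210.84353464],
       [  0.        ,   0.        ,   1.        ]]), 'origin': array([ 374.87370567,   10.53302625, 1062.57961844]), 'orientation': array([ 0.15675608, -0.13324452, -1.59030823])}
{'time': 0.1, 'joint_positions': array([-1.20501825,  0.46833105, -0.01158981,  1.60355358,  0.00598727,
        1.07136265, -0.05631472]), 'dq': array([ 0.00086715, -0.00216113, -0.00165785, -0.00279145,  0.0013783 ,
       -0.00070384, -0.00104584]), 'joint_efforts': array([ 8.73729041e-04, -5.21642482e+01, -1.25144643e-02, -2.44367015e+01,
       -5.67460782e-02,  1.40615489e-02,  5.95175834e-05]), 'ee_pos': array([258.22250257, 595.92835936, 213.6992335 ]), 'tcp_rot': array([-6.37749856e-01, -3.07595413e+00,  2.52136155e-03]), 'ft_force': array([ 0.43537646, -0.04528871,  0.24032233]), 'torque': array([ 0.02809746, -0.01550935,  0.05689894]), 'finger_gap': 0.9985705382230904}
```

View pics/scene0.png

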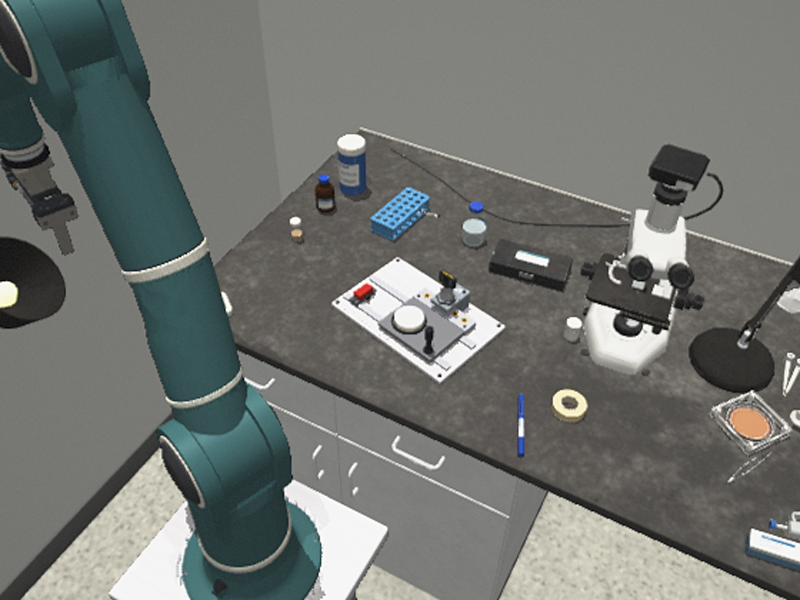

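View pics/top0.png

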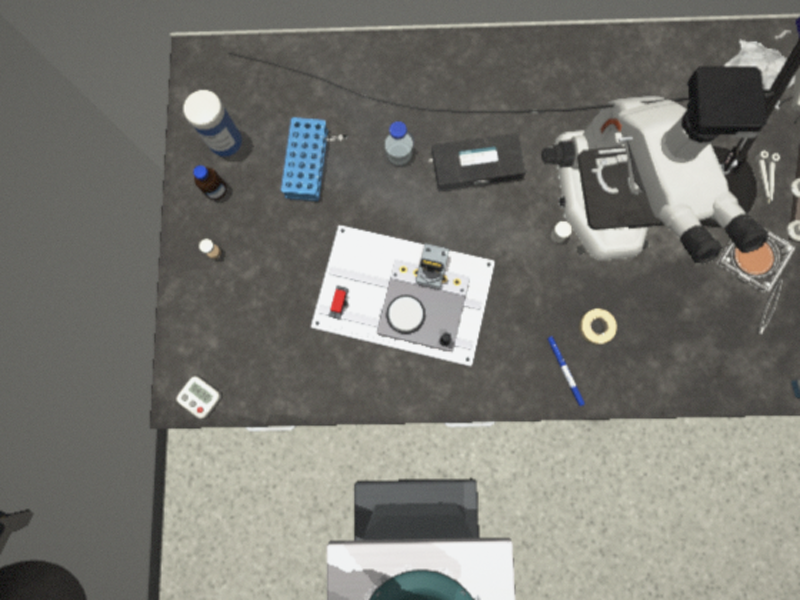

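The scene view shows the slide with the knob near (447,280), the handle near (430,338) and the red stop near (363,292). In the top view these are at about (432,265), (446,340) and (339,300). I'll zoom in on both.

```bash
cat > h.py <<'E'
import numpy as np,cv2
from bench import manip,cams
from scipy.spatial.transform import Rotation as R
def crop(n,x0,y0,w,h,s,f):
    im=cams.get_image(n)[y0:y0+h,x0:x0+w]
    cv2.imwrite(f"pics/{f}.png",cv2.cvtColor(cv2.resize(im,None,fx=s,fy=s,interpolation=cv2.INTER_CUBIC),cv2.COLOR_RGB2BGR))
def proj(n,P):
    p=cams.camera_params(n);K=p["camera_matrix"]
    c=(np.atleast_2d(P)-p["origin"])@R.from_rotvec(p["orientation"]).as_matrix()
    c=c*[1,-1,-1]; q=c@K.T
    return q[:,:2]/q[:,2:]
def ray(n,uv):
    p=cams.camera_params(n);K=p["camera_matrix"]
    d=np.linalg.solve(K,[*uv,1])*[1,-1,-1]
    return p["origin"],R.from_rotvec(p["orientation"]).as_matrix()@d
def atz(n,uv,z):
    o,d=ray(n,uv); return o+d*(z-o[2])/d[2]
def tri(a,b):
    A=[];y=[]
    for n,uv in(("scene",a),("top",b)):
        o,d=ray(n,uv);d/=np.linalg.norm(d);M=np.eye(3)-np.outer(d,d);A.append(M);y.append(M@o)
    return np.linalg.lstsq(np.vstack(A),np.hstack(y),rcond=None)[0]
E
python3 -c "
from h import *
crop('scene',228,175,130,95,6,'s1');crop('top',215,155,135,103,5.8,'t1')"
```

```text
(no output)
```

View pics/s1.png

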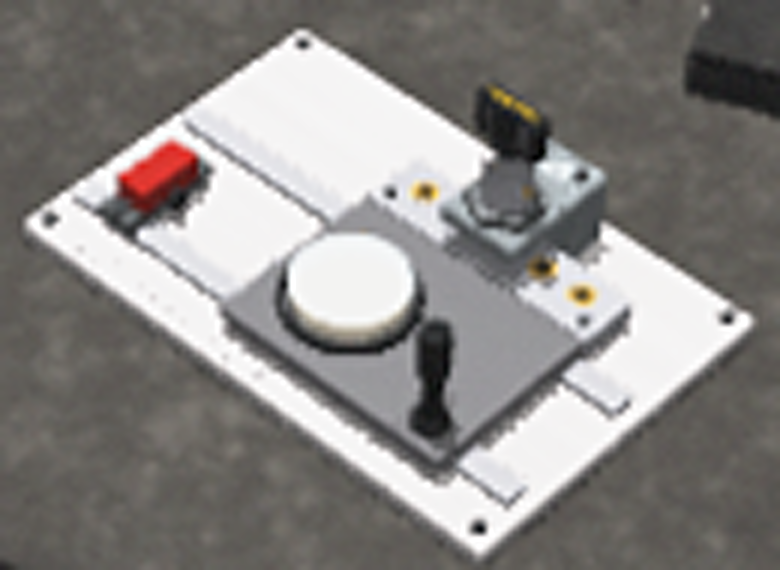

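View pics/t1.png

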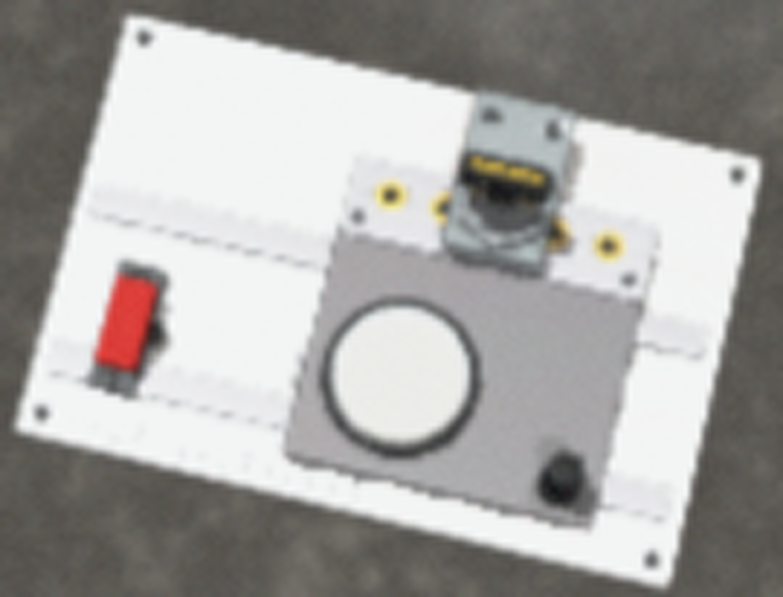

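```bash
cat > m.py <<'E'
from h import *
S=lambda u,v:((u+.5)/6-.5+228,(v+.5)/6-.5+175)
T=lambda u,v:((u+.5)/5.8-.5+215,(v+.5)/5.8-.5+155)
if __name__=="__main__":
    np.set_printoptions(precision=1,suppress=True)
    sc=[tri(S(*a),T(*b)) for a,b in(((303,43),(144,38)),((728,318),(737,175)),((479,527),(651,559)),((50,218),(41,413)))]
    print("screws",*sc)
    for a,b in((0,1),(3,2)):
        d=sc[a]-sc[b]; print("slide yaw of +y",np.arctan2(d[1],d[0]))
    print("knob",tri(S(515,108),T(507,170)),atz("top",T(507,170),123),atz("scene",S(515,108),123))
    print("yel",[tri(S(*a),T(*b))for a,b in(((490,90),(472,160)),((541,126),(545,181)))])
    print("handle",tri(S(435,330),T(565,470)),atz("top",T(565,470),93),atz("scene",S(435,328),93))
    print("plate corners",[tri(S(*a),T(*b))for a,b in(((228,300),(287,455)),((438,462),(592,520)))])
    print("red",tri(S(158,170),T(133,320)),tri(S(122,180),T(100,367)))
    print("dish",tri(S(350,278),T(402,373)))
E
python3 m.py
```

```text
screws [708.7 129.1  10.6] [ 636.4 -142.    10. ] [462.5 -95.   10. ] [534.6 176.2  10.6]
slide yaw of +y 1.310021948489013
slide yaw of +y 1.3107494859422801
knob [614.9 -32.3 115.1] [613.4 -32.7 123. ] [606.3 -34.8 123. ]
yel [array([618.9, -17.7, 116.6]), array([609.9, -47.9, 114.9])]
handle [493.5 -53.3  89.1] [493.4 -53.8  93. ] [490.7 -53.7  93. ]
plate corners [array([510.7,  63.4,  32.2]), array([478.3, -67.4,  23.2])]
red [570.8 133.3  33.3] [550.8 145.   37.9]
dish [542.9  13.7  43.3]
```

The four base screws triangulate consistently, and +y of the slide is at azimuth 1.310. The knob axis is near (614,-33) and the handle near (493,-54). I'll move to a hover above the knob now.

```bash
python3 -m pendant '[[[0,-0.72,-0.544,0,0,0,0],[0,-0.72,-0.544,0,0,0,0],[0,-0.72,-0.544,0,0,0,0],[0,-0.72,-0.544,0,0,0,0],[0,-0.72,-0.544,0,0,0,0],[0,-0.72,-0.544,0,0,0,0],[0,-0.72,-0.544,0,0,0,0],[0,-0.72,-0.544,0,0,0,0]]]' 10
python3 -m pendant '[[[0,-0.72,-0.544,0,0,0,0],[0,-0.72,-0.544,0,0,0,0],[0,-0.72,-0.544,0,0,0,0],[0,-0.72,-0.544,0,0,0,0],[0,-0.72,-0.544,0,0,0,0],[0,-0.72,-0.544,0,0,0,0],[0,-0.72,-0.544,0,0,0,0],[0,-0.72,-0.544,0,0,0,0]]]'
python3 -m pendant '[[[0,-0.72,-0.544,0,0,0,0],[0,-0.72,-0.544,0,0,0,0],[0,-0.72,-0.544,0,0,0,0],[0,-0.72,-0.544,0,0,0,0],[0,0,0,0,0,0,0.12],[0,0,0,0,0,0,0.12],[0,0,0,0,0,0,0.12],[0,0,0,0,0,0,0.12]]]'
python3 -m pendant '[[[0,0,0,0,0,0,0.12],[0,0,0,0,0,0,0.12],[0,0,0,0,0,0,0.12],[0,0,0,0,0,0,0.12],[0,0,0,0,0,0,0.12],[0,0,0,0,0,0,0.12],[0,0,0,0,0,0,0.12],[0,0,0,0,0,0,0.1]]]'
cat > st.py <<'E'
from h import *
import sys
np.set_printoptions(precision=2,suppress=True)
o=manip.observe(); M=R.from_rotvec(o["tcp_rot"]).as_matrix()
print("t",o["time"],"p",o["ee_pos"],"F",o["ft_force"],"M",o["torque"],"gap",o["finger_gap"],"yaz",np.arctan2(M[1,1],M[0,1]),"z",M[:,2],"q",o["joint_positions"])
if len(sys.argv)>1:
    D=np.array(eval(sys.argv[1]))-o["ee_pos"]; print("rows",M.T@D/40)
E
python3 st.py 614.5,-32.5,170
```

```text
time: 0.87
ee_pos: [401.2, 343.4, 214.6]
tcp_rot: [0.638, 3.076, 0.0]
ft_force: [0.6, -0.1, 0.2]
finger_gap: 0.501
time: 1.53
ee_pos: [543.3, 92.1, 214.7]
tcp_rot: [0.638, 3.076, 0.0]
ft_force: [0.4, 0.9, 0.1]
finger_gap: 0.502
time: 2.2
ee_pos: [613.8, -32.3, 214.2]
tcp_rot: [-1.36, -2.831, 0.0]
ft_force: [-0.0, -0.5, 0.1]
finger_gap: 0.5
time: 2.87
ee_pos: [613.8, -31.8, 214.4]
tcp_rot: [-2.494, -1.91, 0.0]
ft_force: [0.0, 0.1, -0.5]
finger_gap: 0.5
t 2.8667 p [613.78 -31.76 214.41] F [ 0.01  0.11 -0.5 ] M [-0.05  0.08 -0.04] gap 0.49992039973954844 yaz -0.26371927802920503 z [-0.  0. -1.] q [-0.45  0.45  0.6   1.73 -0.28  1.06 -0.02]
rows [-0.01  0.02  1.11]
```

```bash
python3 -m pendant '[[[0,0,0,0.5,0,0,0],[0,0,0,0.5,0,0,0],[0,0,0,0.5,0,0,0],[0,0,0,0.4,0,0,0],[0,0,0,0,0,0,0]]]'
python3 st.py 614,-32.5,94
python3 - <<'E'
from h import *
a=cams.get_image('scene')[150:250,270:370];b=cams.get_image('top')[130:230,260:360]
im=np.hstack([cv2.resize(i,(400,400),interpolation=cv2.INTER_CUBIC) for i in(a,b)])
cv2.imwrite('pics/c1.png',im[:,:,::-1])
P=manip.observe()['ee_pos']
print((proj('scene',P)-[270,150])*4,(proj('top',P)-[260,130])*4)
E
```

```text
time: 3.28
ee_pos: [611.5, -31.5, 135.2]
tcp_rot: [-2.486, -1.915, 0.008]
ft_force: [-1.6, 0.1, 0.6]
finger_gap: 0.5
t 3.2833 p [611.49 -31.45 135.18] F [-1.58  0.1   0.59] M [-0.03  0.1  -0.03] gap 0.5003488398997304 yaz -0.25776401527724985 z [-0.01 -0.   -1.  ] q [-0.41  0.54  0.55  1.79 -0.34  0.92  0.03]
rows [-0.01  0.07  1.03]
[[175.89960426 146.12853526]] [[167.5854907  208.55630946]]
```

View pics/c1.png

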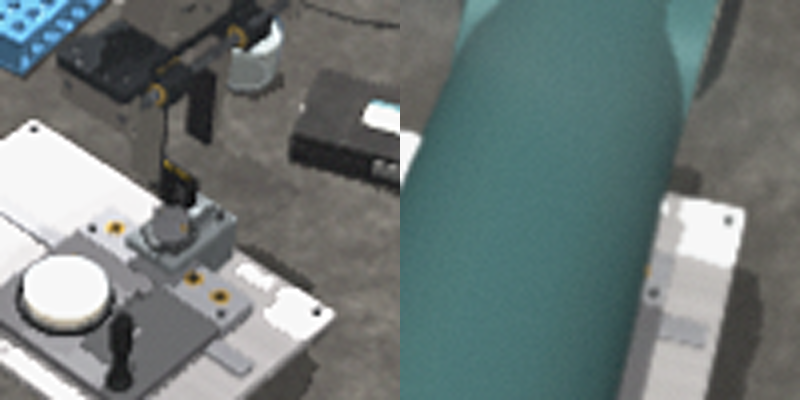

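The scene half shows the open fingers straddling the knob, with tips near (155,185) and (205,140) and the knob top at (180,180). The top view is blocked by the arm. I'll lower and close gently.

```bash
python3 -m pendant '[[[0,0,0.06,0.25,0,0,0],[0,0,0,0.25,0,0,0],[0,0,0,0.25,0,0,0],[0,0,0,0.2,0,0,0],[0,0,0,0.08,0,0,0],[0,0,0,0,0,0,0],[0,0,0,0,0,0,0]]]' 10
python3 st.py 614,-32.5,93
```

```text
time: 3.97
ee_pos: [616.2, -32.6, 97.2]
tcp_rot: [-2.489, -1.917, 0.001]
ft_force: [-0.2, 0.3, 0.2]
finger_gap: 0.498
t 3.9667 p [616.21 -32.61  97.21] F [-0.22  0.25  0.2 ] M [-0.06  0.06  0.04] gap 0.49766023900504797 yaz -0.25816477185703574 z [-0. -0. -1.] q [-0.39  0.59  0.52  1.8  -0.38  0.85  0.06]
rows [-0.01 -0.05  0.11]
```

```bash
python3 -m pendant '[[[0,0,-0.05,0.08,0,0,0],[0,0,0,0,0,0,0],[1,0,0,0,0,0,0],[1,0,0,0,0,0,0],[1,0,0,0,0,0,0],[1,0,0,0,0,0,0]]]' 10; python3 st.py
python3 -m pendant '[[[1,0,0,0,0,0,0],[1,0,0,0,0,0,0],[1,0,0,0,0,0,0],[1,0,0,0,0,0,0],[1,0,0,0,0,0,0],[1,0,0,0,0,0,0]]]' 10; python3 st.py
```

```text
time: 4.47
ee_pos: [614.5, -32.0, 94.4]
tcp_rot: [2.489, 1.917, 0.001]
ft_force: [-0.3, 0.1, 0.3]
finger_gap: 0.234
t 4.4667 p [614.45 -32.    94.4 ] F [-0.28  0.09  0.3 ] M [-0.1   0.1   0.01] gap 0.23351016749533415 yaz -0.2580236778277363 z [ 0.  0. -1.] q [-0.39  0.59  0.52  1.81 -0.38  0.84  0.06]
time: 4.97
ee_pos: [613.7, -31.7, 94.2]
tcp_rot: [-2.488, -1.916, 0.001]
ft_force: [-4.9, 0.7, 4.8]
finger_gap: 0.13
t 4.9667 p [613.65 -31.75  94.2 ] F [-4.92  0.72  4.82] M [ 0.26  1.43 -0.02] gap 0.1304340722393984 yaz -0.2579353243380926 z [-0.  0. -1.] q [-0.39  0.59  0.52  1.81 -0.38  0.84  0.06]
```

Gripped: the opening is 12 mm. I'll relieve the 5 N side load, grip firmer and start pulling in small steps.

```bash
python3 -m pendant '[[[1,0,-0.025,0,0,0,0],[1,0,0,0,0,0,0],[1,0,0,0,0,0,0],[1,0,0,0,0,0,0]]]' 30; python3 st.py
python3 -m pendant '[[[1,0,0,-0.05,0,0,0],[1,0,0,0,0,0,0],[1,0,0,-0.05,0,0,0],[1,0,0,0,0,0,0]]]'; python3 st.py
```

```text
time: 5.3
ee_pos: [613.3, -31.7, 94.2]
tcp_rot: [-2.489, -1.917, -0.0]
ft_force: [-3.2, 0.9, 4.0]
finger_gap: 0.129
t 5.3 p [613.35 -31.73  94.21] F [-3.25  0.87  4.01] M [ 0.17  1.08 -0.  ] gap 0.12888439073205543 yaz -0.2580666897216204 z [ 0.  0. -1.] q [-0.39  0.59  0.52  1.81 -0.38  0.84  0.06]
time: 5.63
ee_pos: [613.2, -31.7, 97.7]
tcp_rot: [-2.489, -1.917, 0.001]
ft_force: [-0.8, 1.1, -6.1]
finger_gap: 0.132
t 5.6333 p [613.16 -31.66  97.7 ] F [-0.79  1.07 -6.09] M [ 0.13  0.15 -0.06] gap 0.13211652498662566 yaz -0.25797428572228 z [-0. -0. -1.] q [-0.39  0.59  0.53  1.81 -0.38  0.85  0.06]
```

```bash
cat > chk.py <<'E'
# exits non-zero (stop the chain) when force component axis*sign exceeds limit
from h import *
import sys
o=manip.observe(); d=np.array(eval(sys.argv[1])); f=o["ft_force"]@d
print(round(o["time"],2),o["ee_pos"].round(2),o["ft_force"].round(2),round(float(f),2),"gap",round(o["finger_gap"],3))
sys.exit(f>float(sys.argv[2]))
E
python3 -m pendant '[[[1,0,0,-0.04,0,0,0],[1,0,0,-0.04,0,0,0],[1,0,0,0,0,0,0],[1,0,0,0,0,0,0]]]' >/dev/null; python3 chk.py 0,0,-1 9 &&
python3 -m pendant '[[[1,0,0,-0.02,0,0,0],[1,0,0,0,0,0,0]]]' >/dev/null && python3 chk.py 0,0,-1 8.5 &&
python3 -m pendant '[[[1,0,0,-0.02,0,0,0],[1,0,0,0,0,0,0]]]' >/dev/null && python3 chk.py 0,0,-1 8.5 &&
python3 -m pendant '[[[1,0,0,-0.02,0,0,0],[1,0,0,0,0,0,0]]]' >/dev/null && python3 chk.py 0,0,-1 8.5 &&
python3 -m pendant '[[[1,0,0,-0.02,0,0,0],[1,0,0,0,0,0,0]]]' >/dev/null && python3 chk.py 0,0,-1 8.5
```

```text
5.97 [613.17 -31.72 101.4 ] [-1.43  1.39 -6.56] 6.56 gap 0.127False
```

```bash
sed -i 's/sys.exit(f>float(sys.argv\[2\]))/sys.exit(int(f>float(sys.argv[2])))/' chk.py
python3 -m pendant '[[[1,0,0,-0.02,0,0,0],[1,0,0,0,0,0,0]]]' >/dev/null && python3 chk.py 0,0,-1 8.5 &&
python3 -m pendant '[[[1,0,0,-0.02,0,0,0],[1,0,0,0,0,0,0]]]' >/dev/null && python3 chk.py 0,0,-1 8.5 &&
python3 -m pendant '[[[1,0,0,-0.02,0,0,0],[1,0,0,0,0,0,0]]]' >/dev/null && python3 chk.py 0,0,-1 8.5 &&
python3 -m pendant '[[[1,0,0,-0.02,0,0,0],[1,0,0,0,0,0,0]]]' >/dev/null && python3 chk.py 0,0,-1 8.5 &&
python3 -m pendant '[[[1,0,0,-0.02,0,0,0],[1,0,0,0,0,0,0]]]' >/dev/null && python3 chk.py 0,0,-1 8.5 &&
python3 -m pendant '[[[1,0,0,-0.02,0,0,0],[1,0,0,0,0,0,0]]]' >/dev/null && python3 chk.py 0,0,-1 8.5
```

```text
6.13 [613.2  -31.72 102.24] [-1.67  1.74 -6.6 ] 6.6 gap 0.13
6.3 [613.22 -31.71 103.07] [-1.66  1.32 -6.15] 6.15 gap 0.131
6.47 [613.22 -31.72 103.85] [-2.31  0.84 -7.1 ] 7.1 gap 0.13
6.63 [613.2  -31.71 104.65] [-1.12  0.73 -6.16] 6.16 gap 0.128
6.8 [613.2  -31.72 105.44] [-1.97  0.97 -6.79] 6.79 gap 0.127
6.97 [613.25 -31.7  106.25] [-1.42  0.67 -7.05] 7.05 gap 0.126
```

```bash
python3 -m pendant '[[[1,0,0,-0.02,0,0,0],[1,0,0,0,0,0,0]]]' >/dev/null && python3 chk.py 0,0,-1 9.2 &&
python3 -m pendant '[[[1,0,0,-0.02,0,0,0],[1,0,0,0,0,0,0]]]' >/dev/null && python3 chk.py 0,0,-1 9.2 &&
python3 -m pendant '[[[1,0,0,-0.02,0,0,0],[1,0,0,0,0,0,0]]]' >/dev/null && python3 chk.py 0,0,-1 9.2 &&
python3 -m pendant '[[[1,0,0,-0.02,0,0,0],[1,0,0,0,0,0,0]]]' >/dev/null && python3 chk.py 0,0,-1 9.2 &&
python3 -m pendant '[[[1,0,0,-0.02,0,0,0],[1,0,0,0,0,0,0]]]' >/dev/null && python3 chk.py 0,0,-1 9.2 &&
python3 -m pendant '[[[1,0,0,-0.02,0,0,0],[1,0,0,0,0,0,0]]]' >/dev/null && python3 chk.py 0,0,-1 9.2 &&
python3 -m pendant '[[[1,0,0,-0.02,0,0,0],[1,0,0,0,0,0,0]]]' >/dev/null && python3 chk.py 0,0,-1 9.2
```

```text
7.13 [613.21 -31.72 107.06] [-2.32  0.33 -7.85] 7.85 gap 0.129
7.3 [613.23 -31.73 107.86] [-2.44  0.58 -6.64] 6.64 gap 0.129
7.47 [613.22 -31.76 108.6 ] [-1.13  0.43 -8.11] 8.11 gap 0.127
7.63 [613.15 -31.71 108.98] [ -0.61   0.69 -12.15] 12.15 gap 0.132
```

The end stop shows at TCP z ≈ 108.7, about 5 N above the spring. I'll ease back 1 mm below it.

```bash
python3 -m pendant '[[[1,0,0,0.042,0,0,0],[1,0,0,0,0,0,0],[1,0,0,0,0,0,0]]]' >/dev/null; python3 st.py
python3 -m pendant '[[[1,0,0,0,0,0,-0.06],[1,0,0,0,0,0,-0.06],[1,0,0,0,0,0,0]]]'; python3 st.py
```

```text
t 7.8833 p [613.29 -31.77 107.79] F [-3.2   1.48 -6.94] M [ 0.16  0.63 -0.07] gap 0.12925649971664366 yaz -0.25812657044876935 z [-0.  0. -1.] q [-0.4   0.57  0.53  1.8  -0.37  0.86  0.05]
time: 8.13
ee_pos: [613.3, -31.7, 107.9]
tcp_rot: [-2.368, -2.065, -0.0]
ft_force: [-2.1, 1.6, -7.6]
finger_gap: 0.133
t 8.1333 p [613.3  -31.73 107.9 ] F [-2.05  1.57 -7.65] M [0.19 0.66 0.03] gap 0.13326597255335243 yaz -0.1365594730730221 z [-0.  0. -1.] q [-0.37  0.57  0.5   1.8  -0.35  0.86  0.16]
```

```bash
python3 -m pendant '[[[1,0,0,0,0,0,-0.1],[1,0,0,0,0,0,-0.1],[1,0,0,0,0,0,-0.1],[1,0,0,0,0,0,0]]]' >/dev/null; python3 st.py; python3 chk.py 0,-1,0 6 && python3 chk.py -1,0,0 7 &&
python3 -m pendant '[[[1,0,0,0,0,0,-0.1],[1,0,0,0,0,0,-0.1],[1,0,0,0,0,0,-0.1],[1,0,0,0,0,0,0]]]' >/dev/null; python3 st.py
```

```text
t 8.4667 p [613.32 -31.72 107.88] F [-2.28  1.36 -7.41] M [0.22 0.66 0.01] gap 0.12645313499257319 yaz 0.16260181558408116 z [ 0.  0. -1.] q [-0.32  0.55  0.43  1.8  -0.3   0.85  0.41]
8.47 [613.32 -31.72 107.88] [-2.28  1.36 -7.41] -1.36 gap 0.126
8.47 [613.32 -31.72 107.88] [-2.28  1.36 -7.41] 2.28 gap 0.126
t 8.8 p [613.28 -31.77 107.77] F [-1.29  1.55 -8.25] M [0.33 0.7  0.  ] gap 0.12740474661265078 yaz 0.46032195359815464 z [-0.  0. -1.] q [-0.27  0.54  0.35  1.8  -0.24  0.84  0.66]
```

```bash
python3 -m pendant '[[[1,0,0,0,0,0,-0.11],[1,0,0,0,0,0,-0.11],[1,0,0,0,0,0,-0.106],[1,0,0,0,0,0,0],[1,0,0,0,0,0,0]]]' >/dev/null; python3 st.py
python3 -m pendant '[[[1,0,0,0.025,0,0,0],[1,0,0,0,0,0,0]]]' >/dev/null;python3 chk.py 0,0,1 0 &&
python3 -m pendant '[[[1,0,0,0.02,0,0,0],[1,0,0,0,0,0,0]]]' >/dev/null;python3 chk.py 0,0,1 0 &&
python3 -m pendant '[[[1,0,0,0.02,0,0,0],[1,0,0,0,0,0,0]]]' >/dev/null;python3 chk.py 0,0,1 0
```

```text
t 9.2167 p [613.3  -31.8  107.67] F [-2.62  1.32 -7.46] M [0.54 0.61 0.02] gap 0.13033436153237118 yaz 0.7810054707894493 z [-0.  0. -1.] q [-0.21  0.54  0.27  1.79 -0.19  0.84  0.94]
9.38 [613.31 -31.67 106.53] [-1.69  1.52 -6.74] -6.74 gap 0.132
9.55 [613.31 -31.7  105.75] [-1.87  1.23 -7.3 ] -7.3 gap 0.128
9.72 [613.31 -31.67 104.97] [-1.74  2.34 -6.85] -6.85 gap 0.127
```

```bash
python3 -m pendant '[[[1,0,0,0.01,0,0,0],[1,0,0,0,0,0,0]]]' >/dev/null;python3 chk.py 0,0,1 -3 &&
python3 -m pendant '[[[1,0,0,0.01,0,0,0],[1,0,0,0,0,0,0]]]' >/dev/null;python3 chk.py 0,0,1 -3 &&
python3 -m pendant '[[[1,0,0,0.01,0,0,0],[1,0,0,0,0,0,0]]]' >/dev/null;python3 chk.py 0,0,1 -3 && python3 -m pendant '[[[1,0,0,0.01,0,0,0],[1,0,0,0,0,0,0]]]' >/dev/null;python3 st.py
```

```text
9.88 [613.3  -31.71 104.66] [-2.57  1.46 -6.38] -6.38 gap 0.122
10.05 [613.32 -31.73 104.49] [-2.3   2.9  -5.57] -5.57 gap 0.127
10.22 [613.36 -31.78 104.37] [-3.96  1.44 -1.28] -1.28 gap 0.129
t 10.2167 p [613.36 -31.78 104.37] F [-3.96  1.44 -1.28] M [ 0.49  1.09 -0.04] gap 0.12882273853959889 yaz 0.7877749531119604 z [ 0.  0. -1.] q [-0.21  0.54  0.27  1.79 -0.19  0.83  0.94]
```

The pin is seated in the notch: the pull fell from 6.9 N to 1.3 N at z 104.4. I'll release, lift and check with a picture.

```bash
python3 -m pendant '[[[0.4,0,0,0,0,0,0],[0.4,0,0,0,0,0,0],[0.2,0,0,0,0,0,0],[0.2,0,0,0,0,0,0]]]'; python3 st.py
python3 -m pendant '[[[0.2,0,0,-0.3,0,0,0],[0.2,0,0,-0.6,0,0,0],[0.2,0,0,-0.8,0,0,0],[0.2,0,0,-0.8,0,0,0],[0.2,0,0,0,0,0,0],[0.2,0,0,0,0,0,0]]]'; python3 st.py
python3 - <<'E'
from h import *
a=cams.get_image('scene')[150:270,240:360]
cv2.imwrite('pics/c2.png',cv2.resize(a,None,fx=5,fy=5,interpolation=cv2.INTER_CUBIC)[:,:,::-1])
E
```

```text
time: 10.55
ee_pos: [614.7, -32.2, 104.8]
tcp_rot: [1.198, 2.901, 0.001]
ft_force: [0.3, -0.5, 0.2]
finger_gap: 0.391
t 10.55 p [614.68 -32.24 104.81] F [ 0.28 -0.47  0.17] M [-0.01  0.09  0.  ] gap 0.3909139278651979 yaz 0.7876682032560484 z [ 0. -0. -1.] q [-0.21  0.54  0.27  1.79 -0.19  0.83  0.94]
time: 11.05
ee_pos: [615.1, -32.0, 207.1]
tcp_rot: [1.197, 2.899, 0.004]
ft_force: [0.2, -0.2, -0.0]
finger_gap: 0.395
t 11.05 p [615.08 -31.97 207.13] F [ 0.17 -0.17 -0.05] M [-0.03  0.04  0.02] gap 0.3952516054942295 yaz 0.7878120061516218 z [ 0.01  0.   -1.  ] q [-0.23  0.42  0.3   1.72 -0.14  1.02  0.91]
```

View pics/c2.png

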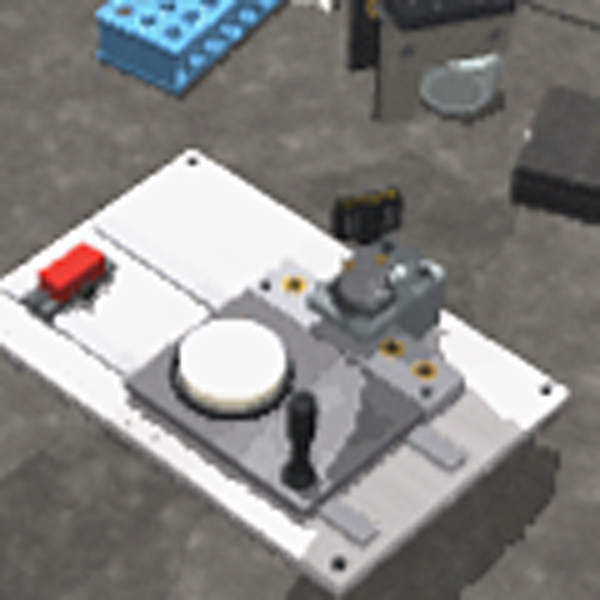

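The knob is up and turned in its notch, pin parked, with the dish and stage unmoved. Next I'll turn the tool so the fingers close along the slide and go over the handle.

```bash
python3 -m pendant '[[[0,0,0,0,0,0,-0.105],[0,0,0,0,0,0,-0.105],[0,0,0,0,0,0,-0.105],[0,0,0,0,0,0,-0.105],[0,0,0,0,0,0,-0.102],[0,0,0,0,0,0,0]]]'; python3 st.py 493,-53.5,120
```

```text
time: 11.6
ee_pos: [612.4, -31.8, 202.5]
tcp_rot: [-0.404, -3.113, 0.0]
ft_force: [0.1, -0.5, -0.4]
finger_gap: 0.496
t 11.6 p [612.45 -31.79 202.47] F [ 0.09 -0.49 -0.38] M [-0.02 -0.01 -0.01] gap 0.49604582819597764 yaz 1.312372988089152 z [-0.  0. -1.] q [-0.15  0.42  0.19  1.72 -0.09  1.02  1.39]
rows [ 2.74 -1.29  2.07]
```

```bash
python3 -m pendant '[[[0,0.55,-0.26,0,0,0,0],[0,0.55,-0.26,0,0,0,0],[0,0.55,-0.26,0,0,0,0],[0,0.55,-0.26,0.5,0,0,0],[0,0.55,-0.26,0.5,0,0,0],[0,0,0,0.5,0,0,0],[0,0,0,0.4,0,0,0],[0,0,0,0,0,0,0]]]'; python3 -m pendant '[[[0,0,0,0,0,0,0]]]' >/dev/null; python3 st.py 493,-53.5,63
python3 - <<'E'
from h import *
a=cams.get_image('scene')[150:270,240:360];b=cams.get_image('top')[160:280,240:360]
im=np.hstack([cv2.resize(i,(400,400),interpolation=cv2.INTER_CUBIC) for i in(a,b)])
cv2.imwrite('pics/c3.png',im[:,:,::-1])
E
```

```text
time: 12.27
ee_pos: [490.6, -53.5, 124.8]
tcp_rot: [-0.412, -3.108, 0.001]
ft_force: [-1.6, 0.1, -0.5]
finger_gap: 0.503
t 12.35 p [492.85 -53.62 127.12] F [0.05 0.02 0.77] M [ 0.01 -0.    0.03] gap 0.500094667206159 yaz 1.308012110500714 z [-0. -0. -1.] q [-0.12  0.33  0.19  2.06 -0.09  0.76  1.43]
rows [-0.01  0.01  1.6 ]
```

View pics/c3.png

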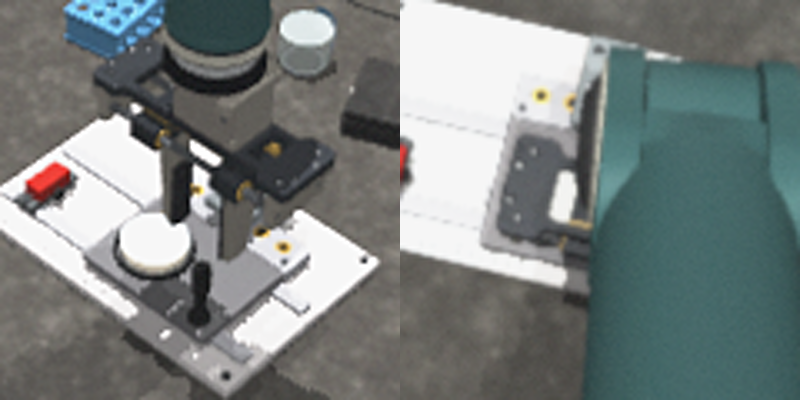

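The fingers (tips at about (175,220) and (230,258)) straddle the handle top at (200,265). I'll go down and close softly.

```bash
python3 -m pendant '[[[0,0,0,0.35,0,0,0],[0,0,0,0.35,0,0,0],[0,0,0,0.3,0,0,0],[0,0,0,0.2,0,0,0],[0,0,0,0,0,0,0]]]' >/dev/null; python3 chk.py 0,0,1 4 && python3 -m pendant '[[[0,0,0,0.2,0,0,0],[0,0,0,0.2,0,0,0],[0,0,0,0,0,0,0],[0,0,0,0,0,0,0]]]' >/dev/null; python3 chk.py 0,0,1 4 && python3 -m pendant '[[[1,0,0,0,0,0,0],[1,0,0,0,0,0,0],[1,0,0,0,0,0,0],[1,0,0,0,0,0,0],[1,0,0,0,0,0,0],[1,0,0,0,0,0,0],[1,0,0,0,0,0,0],[1,0,0,0,0,0,0]]]' 8 >/dev/null; python3 st.py
```

```text
12.87 [493.3  -53.54  79.23] [0.2  1.   0.84] 0.84 gap 0.501
13.2 [493.48 -53.64  63.71] [-0.74 -0.64  0.11] 0.11 gap 0.496
t 13.8667 p [493.8  -53.63  64.1 ] F [-0.31 -0.33  2.78] M [0.   0.07 0.02] gap 0.17401807923056048 yaz 1.30986277824245 z [ 0.  0. -1.] q [-0.1   0.44  0.17  2.09 -0.12  0.62  1.46]
```

```bash
python3 -m pendant '[[[1,0,0.03,0,0,0,0],[1,0,0.05,0,0,0,0],[1,0,0.07,0,0,0,0],[1,0,0.07,0,0,0,0],[1,0,0.07,0,0,0,0],[1,0,0.07,0,0,0,0]]]' 15 >/dev/null; python3 chk.py -.257,-.966,0 7 && python3 -m pendant '[[[1,0,0.07,0,0,0,0],[1,0,0.07,0,0,0,0],[1,0,0.07,0,0,0,0],[1,0,0.07,0,0,0,0],[1,0,0.07,0,0,0,0],[1,0,0.07,0,0,0,0]]]' >/dev/null; python3 chk.py -.257,-.966,0 7 && python3 -m pendant '[[[1,0,0.07,0,0,0,0],[1,0,0.07,0,0,0,0],[1,0,0.07,0,0,0,0],[1,0,0.05,0,0,0,0],[1,0,0.03,0,0,0,0],[1,0,0,0,0,0,0]]]' >/dev/null; python3 st.py
python3 - <<'E'
from h import *
a=cams.get_image('scene')[160:280,230:350]
cv2.imwrite('pics/c4.png',cv2.resize(a,None,fx=5,fy=5,interpolation=cv2.INTER_CUBIC)[:,:,::-1])
E
```

```text
14.37 [497.58 -39.45  64.07] [-2.13 -2.38  4.8 ] 2.85 gap 0.178
14.87 [501.9  -23.09  64.08] [-1.32 -2.83  4.89] 3.07 gap 0.172
t 15.3667 p [505.04 -11.48  64.08] F [-0.88 -1.85  4.68] M [-0.29  0.18 -0.01] gap 0.17276951498231188 yaz 1.3106925881488705 z [ 0.  0. -1.] q [-0.18  0.45  0.16  2.07 -0.12  0.63  1.38]
```

View pics/c4.png

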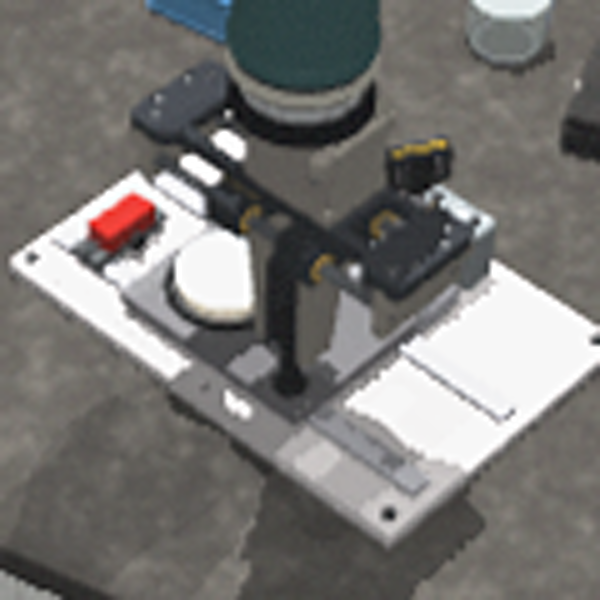

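The stage has followed 44 mm with the dish still in its nest, and the knob is still parked. I'll creep on with a force check at each step.

```bash
python3 -m pendant '[[[1,0,0.05,0,0,0,0],[1,0,0.05,0,0,0,0],[1,0,0,0,0,0,0]]]' >/dev/null; python3 chk.py -.257,-.966,0 6 &&
python3 -m pendant '[[[1,0,0.02,0,0,0,0],[1,0,0.02,0,0,0,0]]]' >/dev/null; python3 chk.py -.257,-.966,0 5.5 &&
python3 -m pendant '[[[1,0,0.025,0,0,0,0],[1,0,0,0,0,0,0]]]' >/dev/null && python3 chk.py -.257,-.966,0 5.5 &&
python3 -m pendant '[[[1,0,0.025,0,0,0,0],[1,0,0,0,0,0,0]]]' >/dev/null && python3 chk.py -.257,-.966,0 5.5 &&
python3 -m pendant '[[[1,0,0.025,0,0,0,0],[1,0,0,0,0,0,0]]]' >/dev/null && python3 chk.py -.257,-.966,0 5.5 &&
python3 -m pendant '[[[1,0,0.025,0,0,0,0],[1,0,0,0,0,0,0]]]' >/dev/null && python3 chk.py -.257,-.966,0 5.5 &&
python3 -m pendant '[[[1,0,0.025,0,0,0,0],[1,0,0,0,0,0,0]]]' >/dev/null && python3 chk.py -.257,-.966,0 5.5 &&
python3 -m pendant '[[[1,0,0.025,0,0,0,0],[1,0,0,0,0,0,0]]]' >/dev/null && python3 chk.py -.257,-.966,0 5.5 &&
python3 -m pendant '[[[1,0,0.025,0,0,0,0],[1,0,0,0,0,0,0]]]' >/dev/null && python3 chk.py -.257,-.966,0 5.5 &&
python3 -m pendant '[[[1,0,0.025,0,0,0,0],[1,0,0,0,0,0,0]]]' >/dev/null && python3 chk.py -.257,-.966,0 5.5
```

```text
15.67 [505.97  -7.82  64.06] [-1.27 -0.53  5.05] 0.84 gap 0.173
15.83 [506.31  -6.73  64.09] [-0.62 -2.85  6.24] 2.91 gap 0.172
16.0 [506.63  -5.59  64.09] [-1.36 -1.58  5.32] 1.88 gap 0.174
16.17 [506.87  -4.66  64.1 ] [-0.91 -1.2   5.73] 1.39 gap 0.177
16.33 [507.11  -3.7   64.06] [-0.53 -1.7   4.87] 1.78 gap 0.173
16.5 [507.39  -2.71  64.1 ] [-0.71 -2.    5.57] 2.11 gap 0.172
16.67 [507.64  -1.76  64.07] [-0.88 -2.2   5.41] 2.35 gap 0.177
16.83 [507.87  -0.8   64.06] [-1.06 -2.11  4.95] 2.31 gap 0.172
17.0 [5.0811e+02 1.8000e-01 6.4060e+01] [-2.03 -2.17  5.31] 2.62 gap 0.176
17.17 [508.39   1.18  64.07] [-0.71 -0.76  4.92] 0.92 gap 0.172
```

```bash
python3 -m pendant '[[[1,0,0.025,0,0,0,0],[1,0,0,0,0,0,0]]]' >/dev/null && python3 chk.py -.257,-.966,0 5.5 &&
python3 -m pendant '[[[1,0,0.025,0,0,0,0],[1,0,0,0,0,0,0]]]' >/dev/null && python3 chk.py -.257,-.966,0 5.5 &&
python3 -m pendant '[[[1,0,0.025,0,0,0,0],[1,0,0,0,0,0,0]]]' >/dev/null && python3 chk.py -.257,-.966,0 5.5 &&
python3 -m pendant '[[[1,0,0.025,0,0,0,0],[1,0,0,0,0,0,0]]]' >/dev/null && python3 chk.py -.257,-.966,0 5.5 &&
python3 -m pendant '[[[1,0,0.025,0,0,0,0],[1,0,0,0,0,0,0]]]' >/dev/null && python3 chk.py -.257,-.966,0 5.5 &&
python3 -m pendant '[[[1,0,0.025,0,0,0,0],[1,0,0,0,0,0,0]]]' >/dev/null && python3 chk.py -.257,-.966,0 5.5 &&
python3 -m pendant '[[[1,0,0.025,0,0,0,0],[1,0,0,0,0,0,0]]]' >/dev/null && python3 chk.py -.257,-.966,0 5.5 &&
python3 -m pendant '[[[1,0,0.025,0,0,0,0],[1,0,0,0,0,0,0]]]' >/dev/null && python3 chk.py -.257,-.966,0 5.5 &&
python3 -m pendant '[[[1,0,0.025,0,0,0,0],[1,0,0,0,0,0,0]]]' >/dev/null && python3 chk.py -.257,-.966,0 5.5 &&
python3 -m pendant '[[[1,0,0.025,0,0,0,0],[1,0,0,0,0,0,0]]]' >/dev/null && python3 chk.py -.257,-.966,0 5.5 &&
python3 -m pendant '[[[1,0,0.025,0,0,0,0],[1,0,0,0,0,0,0]]]' >/dev/null && python3 chk.py -.257,-.966,0 5.5 &&
python3 -m pendant '[[[1,0,0.025,0,0,0,0],[1,0,0,0,0,0,0]]]' >/dev/null && python3 chk.py -.257,-.966,0 5.5
```

```text
17.33 [508.64   2.12  64.07] [-0.94 -2.16  5.32] 2.33 gap 0.174
17.5 [508.92   3.1   64.07] [-0.62 -1.12  5.24] 1.25 gap 0.176
17.67 [509.17   4.01  64.06] [-0.46 -1.81  5.52] 1.87 gap 0.174
17.83 [509.43   5.02  64.08] [-1.28 -1.99  5.58] 2.25 gap 0.17
18.0 [509.5    5.34  64.06] [-1.17 -3.5   6.65] 3.68 gap 0.175
18.17 [509.53   5.41  64.07] [-2.3  -5.81  6.04] 6.21 gap 0.175
```

Contact: motion stopped at y ≈ 5.3 and the force rose about 4 N above sliding friction. I'll release and retreat straight up.

```bash
python3 -m pendant '[[[1,0,0,0,0,0,0],[1,0,0,0,0,0,0]]]' >/dev/null; python3 chk.py -.257,-.966,0 15
python3 -m pendant '[[[0.4,0,0,0,0,0,0],[0.3,0,0,0,0,0,0],[0.2,0,0,0,0,0,0],[0.2,0,0,0,0,0,0]]]' >/dev/null; python3 st.py
python3 -m pendant '[[[0.2,0,0,-0.2,0,0,0],[0.2,0,0,-0.5,0,0,0],[0.2,0,0,-0.8,0,0,0],[0.2,0,0,-0.8,0,0,0],[0.2,0,0,-0.8,0,0,0],[0.2,0,0,-0.8,0,0,0],[0.2,0,0,-0.8,0,0,0],[0.2,0,0,0,0,0,0]]]'
python3 -m pendant '[[[0.2,0.8,0,0,0,0,0],[0.2,0.8,0,0,0,0,0],[0.2,0.4,0,0,0,0,0],[0.2,0,0,0,0,0,0],[0.2,0,0,0,0,0,0]]]'
python3 - <<'E'
from h import *
a=cams.get_image('scene')[160:280,230:350]
cv2.imwrite('pics/c5.png',cv2.resize(a,None,fx=5,fy=5,interpolation=cv2.INTER_CUBIC)[:,:,::-1])
E
```

```text
18.33 [509.51   5.39  64.06] [-1.74 -4.87  7.36] 5.15 gap 0.174
t 18.6667 p [509.55   7.43  63.59] F [ 1.03 -0.7  -0.4 ] M [-0.01  0.05  0.06] gap 0.3999838374432775 yaz 1.3107752304726854 z [-0.  0. -1.] q [-0.21  0.45  0.16  2.06 -0.12  0.63  1.34]
time: 19.33
ee_pos: [513.2, 7.0, 258.8]
tcp_rot: [0.407, 3.104, 0.005]
ft_force: [0.6, 0.2, -0.5]
finger_gap: 0.404
time: 19.75
ee_pos: [432.5, 27.5, 252.4]
tcp_rot: [0.407, 3.114, 0.001]
ft_force: [0.4, -0.1, 0.0]
finger_gap: 0.402
```

View pics/c5.png

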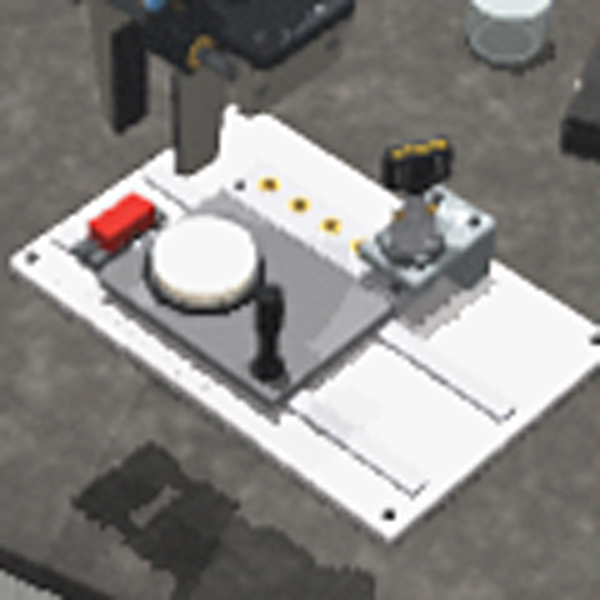

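The stage rests at the red stop (stop block near (122,222), plate corner right beside it). The dish is in its nest, the knob is parked and the gripper is clear. Handing in.

```bash
python3 -c "
from bench import workorder
print(workorder.job_done())"; python3 st.py
```

```text
the job is handed in; nothing more can be done
None
the job is handed in; nothing more can be done
```

The stage is out at the loading stop with the plunger parked, and I handed the job in at about 20 s of robot time.

- **Plunger:** I pulled the knob straight up about 14.5 mm until I felt the end stop, about 5 N above the spring. I eased back 1 mm, turned the knob +60° and let it down. The pull fell from about 7 N to 1 N as it seated in the notch.
- **Stage:** I drew it about 61 mm by the handle until it met the bumper. The force rose about 4 N above the sliding friction, to a total of about 6 N. Then I released the handle and lifted clear.
- **Last picture:** It shows the stage at the red stop, the dish in its nest, the knob still up and turned, and the gripper touching nothing. The wrist force was back to about zero.
- **Not confirmed:**
  - The pad-to-bumper contact was judged by the felt force and one picture. I did not measure the gap after letting go.
  - The other things on the bench were not re-checked individually. The arm stayed clear of them, and no unexpected contact was felt.

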